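# Pry open the caddy and unscrew the jar

## Task

With the palette knife's blade (not the fingers), lever open the caddy's hinged steel cover until it lies back fully open, and lay the knife back down on the counter. Then unscrew the tight red cap of the jar anticlockwise while the caddy's square pocket braces it, stop turning once the lugs let go (well before half a turn), lift the cap straight up and finish holding it level in the gripper, wholly clear of the mouth and just above it (about 1 to 4 cm), with the jar left standing in its pocket. Do not touch the cover with the arm or fingers and leave the other things on the counter where they are.

Things in the scene. Friction and masses are not known exactly. Their poses are not given: they have to be found in the camera images.
- caddy: white enamelled caddy fixed to the counter: square box 170 x 170 mm, 108 mm high, walls and floor 5 mm (160 mm free inside), shut by the hinged cover. Origin: centre of its underside; z up; local -x is the front, with the pry notch (blue marks at it and on the cover's edge), +x the hinge side. In its middle a black square pocket, 67 mm inside, 28 mm deep, keeps the square jar from turning
- caddy_notch (a point): centre of the pry notch, on the outer face of the front wall (caddy x = -85 mm, z = 103 mm): a slot 60 mm wide, 10 mm high in the wall's upper edge (z 98 to 108 mm), roofed by the cover; a blade goes in along caddy +x, 20 to 40 mm deep (the cap's top is lower, at z = 90 mm)
- cover_hinge (a point): middle of the cover's hinge axis, at caddy x = +85 mm, z = 108 mm; the axis is the caddy's y
- cover (a joint): angle (rad) of the steel cover (plate 170 x 170 x 5 mm, 0.35 kg, no handle) about its hinge: 0 shut, grows as the front edge rises, 2.85 fully open, laid back beyond the hinge. Lightly damped: let go below about 1.5 it falls shut, past about 1.65 it falls fully open by itself within 2 s
- knife: palette knife lying on the counter, 0.12 kg: black flat-sided handle x -80 to +40 mm, 18 mm wide, 22 mm high; thin dark steel blade x +40 to +140 mm, 22 mm wide, 2.5 mm thick, at half the handle's height (11 mm over its underside). Origin: on its underside near the centre of mass (a good place to grip); x points to the tip, z up
- knife_tip (a point): middle of the end of the blade, 140 mm ahead of the knife's origin and 11 mm above its underside
- jar: amber glass jar to open, in the caddy's pocket with 1.5 mm play each side: square body 64 x 64 mm, 52 mm high, then a round neck to the mouth at 83 mm; about 0.35 kg, loose (it comes up if the cap is pulled while locked). Origin: centre of its underside, 5 mm above the caddy's underside; z up
- cap: red twist-off cap, yellow disc on top, 60 mm across, 24 mm high, 60 g. Origin: centre of its lower rim, 61 mm above the jar's underside when shut (top at 85). Two lugs, tight: a sprung seal pushes up with 12 N, some 0.4 N m to turn. Unscrews anticlockwise from above: free after 0.9 to 1.25 rad (seal lifts it 3 mm), stays free to lift up to 1.6 rad. Clockwise: a stop
- cap_mark (a point): white dot on the cap's top, 25 mm from its axis, at 60 degrees anticlockwise from the cap's x axis; it turns with the cap (the shut cap's x axis lies within 0.25 rad of the jar's)
- squeeze_bottle: yellow round bottle with red cap, 56 mm across, 170 mm tall, loose bystander; origin under its centre
- spice_jar: round glass jar with a white cap, 60 mm across, 90 mm tall, loose bystander (not the jar to open); origin under its centre
- bowl: steel bowl, 110 mm across, 50 mm tall, loose bystander; origin under its centre
- dip_cup: small steel cup, 60 mm across, 35 mm tall, loose bystander; origin under its centre
- mug: white cup without handle, 72 mm across, 85 mm tall, loose bystander; origin under its centre
- spoon: long spoon lying on the counter, loose bystander; origin under its middle
Mind the look-alikes: they are no part of the job. Of the things that look like the caddy, the larger one is meant.

How it is judged:
By the outcome, as a careful person would: the job done as asked, in the order asked, and still so for the second after the job is handed in, while the arm keeps its last pose, push and grip.
It also fails if it takes over 66 s, if anything falls off the work surface, if the arm or the gripper's body presses on something with over 40 N, if the wrist force passes 120 N, or if a joint passes its speed limit or range.

## Robot

A 6-joint arm with a two-finger parallel gripper is mounted at the origin on the work surface. World frame = base frame: x ahead of the robot, y to its left, z up, the work surface at z = 0. Lengths are in m, angles in rad, forces in N, time in s.
With the tool pointing down it reaches from about 0.3 to 0.875 m from the base axis. Payload 6.4 kg.
Tool frame: the origin (TCP) lies at the very end of the fingers, on their centre line; the grasp point (between the pads) lies 19 mm behind it; z points along the fingers, y is the line along which they close (so a half turn about z gives the same grasp; the last joint's range is limited). The gripper opens to 85 mm and grips with 20 to 120 N. Pads are 22 mm wide; open, the fingers measure 114 mm over their backs; the gripper's body (76 mm by 85 mm) begins 54 mm behind the grasp point. The pads swing forward as they close: fully open they stand 13 mm farther back than shut.
Start: joints at [-1.426, 0.181, 1.607, -0, 1.354, -0.206], TCP at [0.198, -0.54, 0.231] pointing down, gripper open.
Joint ranges: [-2.99, 2.99], [-0.89, 2.07], [0.3, 2.58], [-1.14, 4.28], [0, 2.63], [-3.12, 3.12]. Speed limits (rad/s): [2.57, 2.57, 3.01, 3.14, 3.14, 3.14].

## Interface

Orientations are given as [roll, pitch, yaw] about the fixed x, y, z axes, in that order (R = Rz(yaw) Ry(pitch) Rx(roll)).
In Python, from station import get_state, grab_frame, hand_in gives the robot as it stands.
- The arm moves only by the tool arm_command, never from a script. Its argument "steps" is one flat list of numbers, 6 for each row, row after row: the shift along the world's x, y, z as a fraction of full scale, then the turn, a rotation vector about the world's x, y, z as a fraction of full scale. In form: [tx, ty, tz, ax, ay, az, tx, ty, tz, ax, ay, az, ...]. A call has 1 to 20 rows; each row is the pose to reach, as a shift and turn from the pose commanded when the call began; what a row does not reach only later rows make up. Full scale, the value 1, is 300 mm for a shift and 60 degrees for a turn. A row lasts 1/10 s, in which the tool goes at most 50 mm and 8.59 degrees, less where a joint would pass 70% of its speed; a pose out of reach is approached as far as the arm can. A call with a number of a shift or a turn outside -1 to 1 is refused whole. A call with a gripper value outside its range is refused whole. "fingers" is the opening, from 0 (shut) to 1 (fully open), set as the call begins (left out, the last holds). The fingers move at their own pace and stop on an object; "force" is the grip in N (left out, the last holds). Time passes only in rows, so rows that repeat a pose let the fingers close. It gives the time, the measured TCP pose, the force, the opening and the grip force at its end, in the units of the state.
- get_state(): the state, without advancing time (a new reading comes with each control period).
- grab_frame(name): name is "scene" or "top"; returns a dict with "pixels" (384x512x3 uint8, blue, green, red), "range_z" (384x512 float32, m along the optical axis (not along the pixel's ray), 0 where there is no reading), "intrinsics" (3x3 intrinsics, pixels), "dist" ([k1, k2, p1, p2, k3] as OpenCV has them; the pictures are not rectified), "R" (3x3) and "t" (3): a world point X has camera coordinates R X + t. Camera axes: x right, y down, z forward; pixel columns grow to the right and rows downward; lengths in m; the calibration is good to about 2 mm. A picture is of the moment at which its call begins.
- hand_in(): hands the job in; it is judged then, once.
The state is a dict: "time": time; "q": joint angles; "joint_vel": joint speeds; "joint_torque": joint torques, N m; "eef_pos": TCP position; "orientation": TCP orientation; "force": force on the tool from outside, world axes, zero at the start; "moment": the same for the moment, N m; "gripper_width": finger opening in m; "grasp_force": force on a finger pad.
Only numpy, scipy, OpenCV 4.12 (cv2) and the standard library are available. Lean on these libraries where they do the work, as an engineer would, in place of code of your own. Each camera call takes 0.05 s, during which the arm holds its last target. There are 200 camera calls.

## Working session

There is one attempt and no reset: what is moved stays moved. The work goes in short steps, Python scripts to look and compute and a tool call to move; the robot and the scene stay as the last step left them, time stands still between calls to the robot, and variables do not carry over. Pictures are saved under pics/ and viewed, at most 10 in all, crops included, and the job is handed in when it is done.

Besides the shell and the picture viewer there is one more tool, called after "Request:" in YAML: its name, and indented under it one key for each argument. arm_command: Moves the arm, as the interface text tells. Shift numbers are shares of 300 mm and turn numbers shares of 60 degrees, none past 1 either way. Its arguments: {"type":"object","properties":{"steps":{"type":"array","items":{"type":"number","minimum":-1,"maximum":1}},"fingers":{"type":"number"},"force":{"type":"number"}},"required":["steps"]}

```bash
mkdir -p pics; ls; cat > h.py <<'E'
import numpy as np, cv2
from station import get_state, grab_frame, hand_in
def ray(f,uv):
    n=cv2.undistortPoints(np.array([[uv]],float),f["intrinsics"],np.array(f["dist"],float))[0,0]
    return np.array([n[0],n[1],1.])
def pt(f,uv):  # world point by depth (median 3x3)
    u,v=int(round(uv[0])),int(round(uv[1]))
    w=f["range_z"][v-1:v+2,u-1:u+2]; d=np.median(w[w>0]) if (w>0).any() else np.nan
    return f["R"].T@(ray(f,uv)*d-f["t"])
def ptz(f,uv,z): # world point on plane z
    d=f["R"].T@ray(f,uv); c=-f["R"].T@f["t"]
    return c+d*(z-c[2])/d[2]
def cloud(f):
    h,w=f["range_z"].shape
    uv=np.stack(np.meshgrid(np.arange(w),np.arange(h)),-1).reshape(-1,1,2).astype(float)
    n=cv2.undistortPoints(uv,f["intrinsics"],np.array(f["dist"],float))[:,0]
    d=f["range_z"].reshape(-1,1)
    return ((np.c_[n,np.ones(len(n))]*d-f["t"])@f["R"]).reshape(h,w,3)
def tri(f1,a,f2,b):
    P=[f["R"].T@ray(f,p) for f,p in((f1,a),(f2,b))]; C=[-f["R"].T@f["t"] for f in(f1,f2)]
    s=np.linalg.lstsq(np.c_[P[0],-P[1]],C[1]-C[0],rcond=None)[0]
    A=C[0]+s[0]*P[0];B=C[1]+s[1]*P[1]; return (A+B)/2,np.linalg.norm(A-B)
E
python3 - <<'E'
from h import *
import pickle
for n in("scene","top"):
    f=grab_frame(n); pickle.dump(f,open(n+".pkl","wb")); cv2.imwrite(f"pics/{n}0.png",f["pixels"])
    print(n,-f["R"].T@f["t"],f["R"][2])
print(get_state())
E
```

```text
pics
scene [ 1.12960555 -0.02705759  1.00999985] [-0.5475073   0.04248179 -0.83572188]
top [0.22655873 0.04502616 1.54421041] [ 0.20157438 -0.00699852 -0.97944821]
{'time': 0.1, 'q': array([-1.42629676e+00,  1.81496746e-01,  1.60789303e+00,  7.22208987e-06,
        1.35382212e+00, -2.06280399e-01]), 'joint_vel': array([ 0.00205489, -0.00223891, -0.00096185, -0.0002322 ,  0.00075861,
        0.00044536]), 'joint_torque': array([ 8.81783526e-04, -4.45872724e+01, -3.52237594e+01, -1.92578168e-04,
        4.12510693e-03,  7.93270090e-06]), 'eef_pos': array([ 0.19754344, -0.5394716 ,  0.23046462]), 'orientation': array([-3.14000918e+00, -3.38554989e-04,  3.50778136e-01]), 'force': array([1.00369523, 0.09110258, 0.02614609]), 'moment': array([-0.01075047, -0.00599482,  0.02603166]), 'grasp_force': 0.0, 'gripper_width': 0.08558084380942357}
```

View pics/scene0.png

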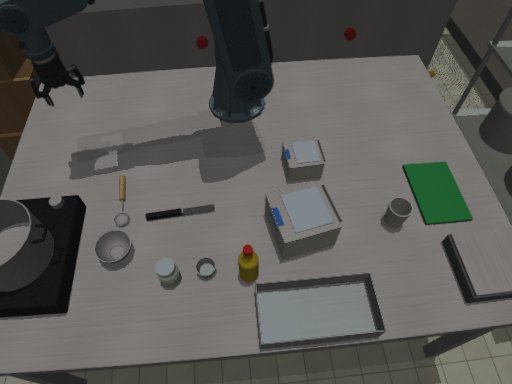

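View pics/top0.png

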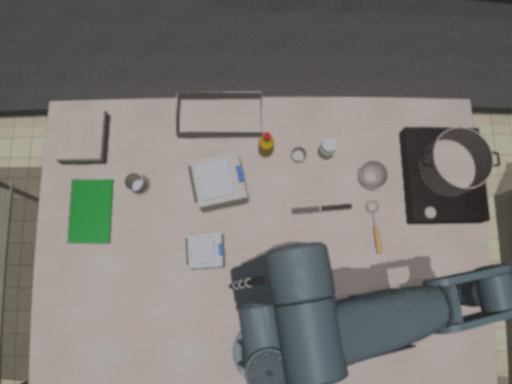

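Scene view: large caddy at (303,217), its blue notch mark at (278,216), hinge on the right. The look-alike is the small caddy at (303,155). Knife: handle from (147,215), tip at (214,208). The spoon at (122,200) could be mistaken for it. In the top view the large caddy is at (218,182) with its blue mark at (240,173), and the knife runs from (293,211) to (351,206). I choose the larger caddy and the knife with the black handle, and check both in a crop.

```bash
python3 - <<'E'
from h import *
import pickle
s=pickle.load(open("scene.pkl","rb"));t=pickle.load(open("top.pkl","rb"))
a=cv2.resize(s["pixels"][175:260,140:350],None,fx=3.8,fy=3.8,interpolation=cv2.INTER_CUBIC)
b=cv2.resize(t["pixels"][150:217,180:360],None,fx=4,fy=4,interpolation=cv2.INTER_CUBIC)
im=np.zeros((a.shape[0]+b.shape[0],800,3),np.uint8); im[:a.shape[0],:a.shape[1]]=a[:, :800]; im[a.shape[0]:,:b.shape[1]]=b
cv2.imwrite("pics/crop1.png",im); print(a.shape,b.shape)
for n,f in(("s",s),("t",t)):
    c=cloud(f); 
    # table bias
    m=(abs(c[...,0]-.4)<.05)&(abs(c[...,1]+0.05)<.1)&(abs(c[...,2])<.03); print(n,"table z",np.median(c[m][:,2]))
    reg=c[190:260,255:345] if n=="s" else c[145:215,180:255]
    m=(reg[...,2]>.095)&(reg[...,2]<.13); p=reg[m]
    print("cover z",np.median(p[:,2]),cv2.minAreaRect(p[:,:2].astype(np.float32)*1000),len(p))
    for q in ([(278,216)] if n=="s" else [(240,173)]): print(pt(f,q))
for q in[(147,215),(182,212.5),(214,208)]: print("s",pt(s,q),ptz(s,q,.011))
for q in[(293,211),(320,209),(351,206)]: print("t",pt(t,q),ptz(t,q,.011))
E
```

```text
(323, 798, 3) (268, 720, 3)
s table z 0.00029068211859053735
cover z 0.11420463649276127 ((605.632080078125, 114.73275756835938), (183.165771484375, 283.7585144042969), 16.888681411743164) 3095
[0.60737245 0.08331278 0.11602729]
t table z -5.925623948150276e-05
cover z 0.11410177448180928 ((590.0362548828125, 159.758056640625), (171.6007080078125, 179.44480895996094), 12.037737846374512) 2455
[0.60979863 0.07867603 0.11421538]
s [ 0.50890169 -0.31782998  0.02252503] [ 0.50165732 -0.32122365  0.011     ]
s [ 0.50930249 -0.2068156   0.02083068] [ 0.50313772 -0.20860209  0.011     ]
s [ 0.49630114 -0.10536832  0.01129133] [ 0.49611641 -0.10539117  0.011     ]
t [ 0.49277591 -0.11114354  0.01232832] [ 0.49300676 -0.11127896  0.011     ]
t [ 0.49771528 -0.20878162  0.0208851 ] [ 0.49947486 -0.21042862  0.011     ]
t [ 0.50809272 -0.32378937  0.01880985] [ 0.50953414 -0.32567766  0.011     ]
```

View pics/crop1.png

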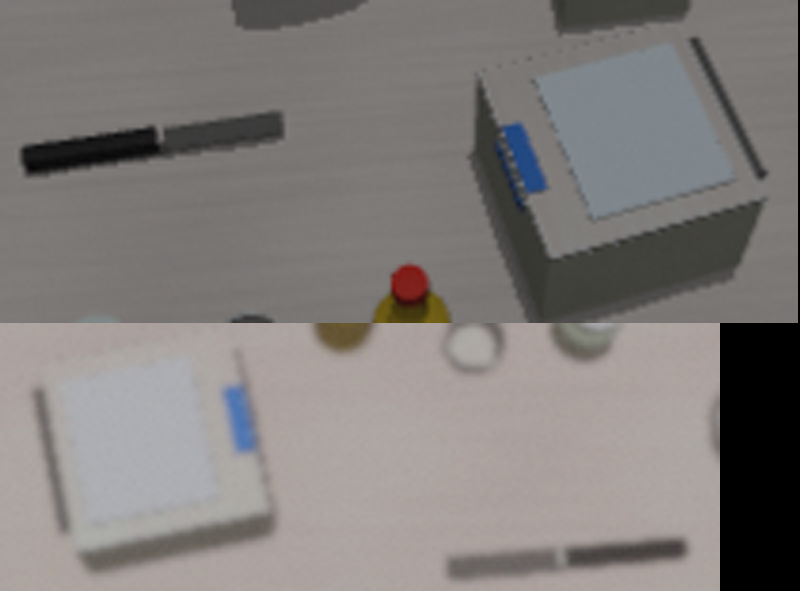

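Crop: the large caddy has a blue mark at its front edge (scene crop 523,160) and the hinge strip on the right (730,110). The knife's black handle starts at (22,160) and its blade ends at (283,123). Choice confirmed. Next I fit the poses precisely.

```bash
cat > m1.py <<'E'
from h import *
import pickle
s=pickle.load(open("scene.pkl","rb"));t=pickle.load(open("top.pkl","rb"))
S=lambda u,v:((u+.5)/3.8-.5+140,(v+.5)/3.8-.5+175)
T=lambda u,v:((u+.5)/4-.5+180,(v-323+.5)/4-.5+150)
print("corners s",[ptz(s,S(*q),.113)[:2].round(4) for q in((478,75),(550,255),(768,198))])
print("corners t",[ptz(t,T(*q),.113)[:2].round(4) for q in((272,517),(240,347),(78,550))])
print("tri front-near",tri(s,S(478,75),t,T(272,517)),"front-far",tri(s,S(550,255),t,T(240,347)))
print("tri tip",tri(s,S(284,124),t,T(447,566)),"hend",tri(s,S(22,158),t,T(686,548)),"junction",tri(s,S(161,139),t,T(562,557)))
for n,f in(("s",s),("t",t)):
    c=cloud(f)
    m=((c[...,2]>.106)&(c[...,2]<.121)&(abs(c[...,0]-.59)<.13)&(abs(c[...,1]-.16)<.13)).astype(np.uint8)
    k,l,st,_=cv2.connectedComponentsWithStats(m); i=1+np.argmax(st[1:,4]); p=c[l==i]
    print(n,np.median(p[:,2]),cv2.minAreaRect(p[:,:2].astype(np.float32)*1000))
    hsv=cv2.cvtColor(f["pixels"],cv2.COLOR_BGR2HSV)
    b=(hsv[...,1]>120)&(abs(hsv[...,0].astype(int)-112)<15)&(m>0); print("blue",c[b].mean(0),c[b].shape)
    m=((c[...,2]>.006)&(c[...,2]<.04)&(abs(c[...,0]-.5)<.04)&(c[...,1]>-.36)&(c[...,1]<-.06)); p=c[m]
    r=cv2.minAreaRect(p[:,:2].astype(np.float32)*1000);print("knife",r)
    h=p[p[:,2]>.017]; v=cv2.fitLine(p[:,:2].astype(np.float32),cv2.DIST_HUBER,0,1e-4,1e-4).ravel(); 
    a=p[:,:2]@v[:2]; print(" handle z",np.percentile(h[:,2],[50,95]),"line",v,"yaw",np.arctan2(v[1],v[0]),"y range",p[:,1].min(),p[:,1].max())
# other objects heights near
c=cloud(s)
E
python3 m1.py
```

```text
corners s [array([0.528 , 0.0562]), array([0.6884, 0.0905]), array([0.6579, 0.2572])]
corners t [array([0.5212, 0.053 ]), array([0.6729, 0.0798]), array([0.494 , 0.2183])]
tri front-near (array([0.52295484, 0.05492939, 0.1056671 ]), np.float64(0.0038769390977130636)) front-far (array([0.67921929, 0.08649847, 0.09565239]), np.float64(0.012593373851139447))
tri tip (array([ 0.49494307, -0.10454253,  0.01347287]), np.float64(0.0012459742050444857)) hend (array([ 0.50899936, -0.32467555,  0.01626116]), np.float64(0.00042835465289807803)) junction (array([ 0.50165895, -0.20887871,  0.01655357]), np.float64(0.0023932800541109278))
s 0.11429169874524497 ((591.135986328125, 160.99398803710938), (172.55523681640625, 180.49346923828125), 11.624197959899902)
blue [0.60729008 0.08190554 0.11510645] (89, 3)
knife ((490.8468322753906, -215.98458862304688), (45.780941009521484, 220.73277282714844), 4.279067516326904)
 handle z [0.02189195 0.02512648] line [ 0.12568544 -0.99207014  0.50541174 -0.23455347] yaw -1.4447776 y range -0.3255618562798965 -0.1051024967626516
t 0.1141128824716298 ((590.1618041992188, 160.09323120117188), (171.3206329345703, 176.95651245117188), 11.989214897155762)
blue [0.60834702 0.08081517 0.11431325] (34, 3)
knife ((498.5818176269531, -208.72218322753906), (73.44503784179688, 291.2207946777344), 0.8228597640991211)
 handle z [0.02117389 0.02662462] line [ 0.04207199 -0.9991146   0.49971643 -0.21063061] yaw -1.5287119 y range -0.3539138877643809 -0.0634851592464365
```

Request:
arm_command:
  steps: [0.1, 0.098, -0.027, 0, 0, 0.1, 0.2, 0.197, -0.054, 0, 0, 0.2, 0.3, 0.295, -0.081, 0, 0, 0.3, 0.4, 0.393, -0.108, 0, 0, 0.4, 0.5, 0.492, -0.135, 0, 0, 0.5, 0.6, 0.59, -0.162, 0, 0, 0.6, 0.7, 0.688, -0.189, 0, 0, 0.7, 0.8, 0.786, -0.216, 0, 0, 0.8, 0.9, 0.885, -0.243, 0, 0, 0.9, 1, 0.983, -0.27, 0, 0, 1, 1, 0.983, -0.27, 0, 0, 1]
  fingers: 0.45
  force: 100

```text
time: 1.2
eef_pos: [0.4994, -0.2406, 0.1486]
orientation: [-3.14, -0.003, 1.406]
force: [-0.2, -0.5, -0.3]
gripper_width: 0.0385
grasp_force: 0.0
```

Request:
arm_command:
  steps: [0.02, 0, -0.05, 0, 0, 0.12, 0.02, 0, -0.15, 0, 0, 0.225, 0.02, 0, -0.25, 0, 0, 0.225, 0.02, 0, -0.33, 0, 0, 0.225, 0.02, 0, -0.4, 0, 0, 0.225, 0.02, 0, -0.44, 0, 0, 0.225, 0.02, 0, -0.47, 0, 0, 0.225, 0.02, 0, -0.48, 0, 0, 0.225, 0.02, 0, -0.48, 0, 0, 0.225]

```text
time: 2.1
eef_pos: [0.5038, -0.2454, 0.0065]
orientation: [3.141, 0.0, 1.633]
force: [-0.3, -0.6, 0.1]
gripper_width: 0.0385
grasp_force: 0.0
```

Request:
arm_command:
  steps: [0, 0, 0, 0, 0, 0, 0, 0, 0, 0, 0, 0, 0, 0, 0, 0, 0, 0, 0, 0, 0, 0, 0, 0, 0, 0, 0, 0, 0, 0, 0, 0, 0, 0, 0, 0]
  fingers: 0
  force: 100

```text
time: 2.7
eef_pos: [0.5045, -0.2457, 0.0077]
orientation: [3.14, 0.002, 1.634]
force: [-1.7, 0.6, 6.2]
gripper_width: 0.0155
grasp_force: 98.8
```

Request:
arm_command:
  steps: [0, 0, 0.04, 0, 0, 0, 0, 0, 0.12, 0, 0, 0, 0, 0, 0.22, 0, 0, 0, 0, 0, 0.32, 0, 0, 0, 0, 0, 0.42, 0, 0, 0, 0, 0, 0.48, 0, 0, 0, 0, 0, 0.5, 0, 0, 0, 0, 0, 0.5, 0, 0, 0, 0, 0, 0.5, 0, 0, 0]

```text
time: 3.6
eef_pos: [0.5029, -0.2445, 0.1552]
orientation: [-3.14, -0.001, 1.634]
force: [0.1, 0.4, -2.4]
gripper_width: 0.0152
grasp_force: 97.9
```

```bash
python3 - <<'E'
from h import *
import pickle
s=grab_frame("scene");pickle.dump(s,open("scene1.pkl","wb"));t=grab_frame("top");pickle.dump(t,open("top1.pkl","wb"))
st=get_state();print(st["eef_pos"],st["orientation"],st["force"],st["moment"],st["gripper_width"])
def px(f,X): return cv2.projectPoints(np.array([X],float),cv2.Rodrigues(f["R"])[0],f["t"],f["intrinsics"],np.array(f["dist"],float))[0].ravel()
p=px(s,[.5,-.2,.16]);q=px(t,[.5,-.18,.16]);print(p,q)
a=s["pixels"][int(p[1])-35:int(p[1])+35,int(p[0])-60:int(p[0])+60];b=t["pixels"][int(q[1])-30:int(q[1])+30,int(q[0])-60:int(q[0])+60]
im=np.vstack([cv2.resize(a,(600,350),interpolation=cv2.INTER_CUBIC),cv2.resize(b,(480,240),interpolation=cv2.INTER_CUBIC).copy() if 0 else cv2.copyMakeBorder(cv2.resize(b,(480,240),interpolation=cv2.INTER_CUBIC),0,0,0,120,cv2.BORDER_CONSTANT)])
cv2.imwrite("pics/c2.png",im)
for n,f in(("s",s),("t",t)):
    c=cloud(f); m=(c[...,2]>.10)&(c[...,2]<.20)&(abs(c[...,0]-.5)<.02)&(c[...,1]>-.2)&(c[...,1]<-.08)
    P=c[m]; 
    if len(P)>5:
        for lo in np.arange(-.2,-.08,.02):
            k=(P[:,1]>=lo)&(P[:,1]<lo+.02)
            if k.any(): print(n,round(lo,2),k.sum(),P[k].mean(0).round(4),P[k][:,1].max().round(4))
E
```

```text
[ 0.50276935 -0.2444258   0.15471081] [-3.13948436e+00 -1.90938108e-03  1.63357686e+00] [ 0.15546865  0.43620708 -2.57687508] [-0.04239393 -0.04888495  0.00761458] 0.014837253075406797
[176.09263196 184.45115149] [317.98990492 200.96931659]
s -0.2 44 [ 0.4987 -0.1895  0.1599] -0.1801
s -0.18 45 [ 0.4979 -0.17    0.1604] -0.16
s -0.16 45 [ 0.4963 -0.1505  0.1601] -0.1423
s -0.14 47 [ 0.4953 -0.1307  0.1603] -0.122
s -0.12 40 [ 0.494  -0.1119  0.1607] -0.1045
t -0.18 11 [ 0.5021 -0.1636  0.1588] -0.1602
t -0.16 33 [ 0.4962 -0.1497  0.1594] -0.1402
t -0.14 43 [ 0.4937 -0.1304  0.1599] -0.1201
t -0.12 34 [ 0.4932 -0.112   0.1595] -0.1036
```

View pics/c2.png

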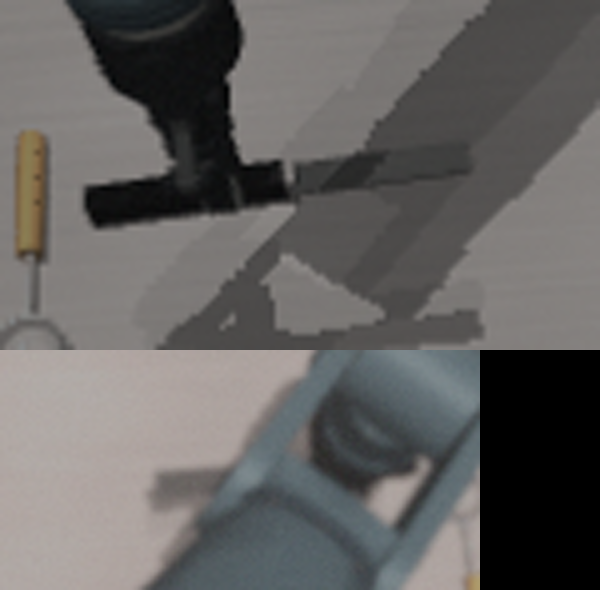

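The knife is level in the gripper. The blade tip is at crop (470,160), 140 mm ahead of the TCP, and the blade top is about 5 mm above the TCP height. Next I check the bottle clearance and work out the approach.

```bash
python3 - <<'E'
from h import *
import pickle
s=pickle.load(open("scene1.pkl","rb"));t=pickle.load(open("top.pkl","rb"))
for n,f in(("s",s),("t",t)):
    c=cloud(f); m=(c[...,2]>.03)&(c[...,2]<.2)&(c[...,0]>.62)&(c[...,0]<.85)&(c[...,1]>-.30)&(c[...,1]<.045)
    k,l,st,_=cv2.connectedComponentsWithStats(m.astype(np.uint8))
    for i in range(1,k):
        if st[i,4]>15: P=c[l==i]; print(n,st[i,:4],P.min(0).round(3),P.max(0).round(3))
notch=np.array([.6088,.0734]);a=.206;ux=np.array([-np.sin(a),np.cos(a)])
cmd=np.array([.504,-.2451,.156]); meas=get_state()["eef_pos"]; off=meas-cmd; print("off",off)
for d in(-.03,.028):
    o=notch+(d-.14)*ux; print(d,o,((np.r_[o,.0995]-cmd-off)/.3).round(3))
E
```

```text
s [238 245  21  35] [ 0.708 -0.04   0.03 ] [0.756 0.014 0.172]
s [195 257  21  20] [ 0.675 -0.165  0.03 ] [ 0.735 -0.107  0.039]
s [155 258  25  27] [ 0.694 -0.269  0.03 ] [ 0.75  -0.209  0.096]
s [255 282  17  28] [0.779 0.    0.033] [0.848 0.045 0.069]
t [250 114  24  42] [ 0.698 -0.038  0.031] [0.849 0.043 0.178]
t [318 138  19  20] [ 0.689 -0.267  0.03 ] [ 0.745 -0.209  0.099]
t [291 146  16  15] [ 0.679 -0.164  0.03 ] [ 0.734 -0.108  0.039]
off [-0.00123065  0.0006742  -0.00128919]
-0.03 [ 0.64357284 -0.09300568] [ 0.469  0.505 -0.184]
0.028 [ 0.63170917 -0.03623198] [ 0.43   0.694 -0.184]
```

Request:
arm_command:
  steps: [0.05, 0.05, -0.02, 0, 0, 0.02, 0.13, 0.14, -0.05, 0, 0, 0.05, 0.22, 0.24, -0.09, 0, 0, 0.08, 0.31, 0.34, -0.12, 0, 0, 0.11, 0.39, 0.42, -0.15, 0, 0, 0.136, 0.44, 0.48, -0.175, 0, 0, 0.136, 0.469, 0.505, -0.184, 0, 0, 0.136, 0.469, 0.505, -0.184, 0, 0, 0.136, 0.469, 0.505, -0.184, 0, 0, 0.136]

```text
time: 4.6
eef_pos: [0.6437, -0.0943, 0.1006]
orientation: [-3.14, -0.0, 1.776]
force: [0.3, -0.7, -1.6]
gripper_width: 0.015
grasp_force: 98.0
```

```bash
python3 - <<'E'
from h import *
import pickle
s=grab_frame("scene");pickle.dump(s,open("scene2.pkl","wb"))
st=get_state();print(st["eef_pos"],st["orientation"],st["force"])
c=cloud(s)
im=cv2.resize(s["pixels"][165:265,215:345],None,fx=6,fy=6,interpolation=cv2.INTER_CUBIC); cv2.imwrite("pics/c3.png",im)
a=.206;ux=np.array([-np.sin(a),np.cos(a)]);uy=np.array([-np.cos(a),-np.sin(a)]);n=np.array([.6088,.0734])
L=(c[...,:2]-n); X=L@ux;Y=L@uy
m=(abs(Y)<.02)&(X<-.015)&(X>-.12)&(c[...,2]>.08)&(c[...,2]<.125)
for lo in np.arange(-.12,-.015,.02):
    k=m&(X>=lo)&(X<lo+.02)
    if k.any(): print(round(lo,2),k.sum(),"X max",X[k].max().round(4),"Y mean",Y[k].mean().round(4),"z",np.median(c[k][:,2]).round(4))
m=(abs(Y)<.08)&(abs(X)<.03)&(c[...,2]>.105)&(c[...,2]<.12); print("front edge X",[np.percentile(X[m&(abs(Y-y)<.02)],1).round(4) for y in(-.06,-.03,0,.03,.06)],"Y span",Y[m].min(),Y[m].max())
E
```

```text
[ 0.64373161 -0.09466363  0.1010694 ] [-3.14097859e+00  1.58715382e-04  1.77510675e+00] [-0.05921689 -0.33117298 -0.87410251]
-0.12 50 X max -0.1006 Y mean 0.0006 z 0.1053
-0.1 53 X max -0.0801 Y mean 0.0002 z 0.1053
-0.08 50 X max -0.0604 Y mean 0.0003 z 0.1057
-0.06 50 X max -0.0406 Y mean 0.0005 z 0.1056
-0.04 25 X max -0.0305 Y mean 0.0008 z 0.1055
front edge X [np.float64(-0.0007), np.float64(-0.0007), np.float64(-0.0004), np.float64(-0.0003), np.float64(-0.0008)] Y span -0.07997589267288316 0.07946504351920397
```

View pics/c3.png

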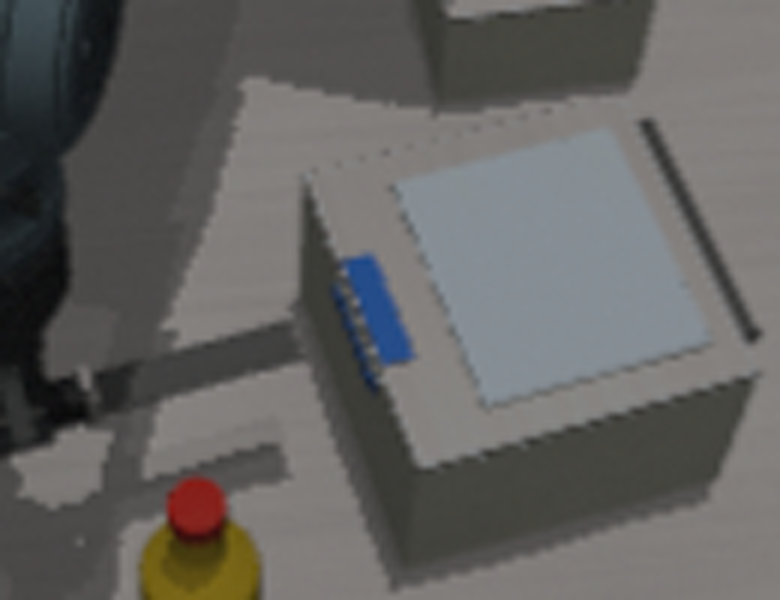

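Blade at crop (100–300, 390–330) points straight at the blue notch (crop 360,320), level and laterally centred, with the tip 30 mm short. I insert it 28 mm.

Request:
arm_command:
  steps: [-0.002, 0.01, -0.004, 0, 0, 0, -0.006, 0.03, -0.004, 0, 0, 0, -0.012, 0.06, -0.004, 0, 0, 0, -0.019, 0.09, -0.004, 0, 0, 0, -0.025, 0.12, -0.004, 0, 0, 0, -0.031, 0.15, -0.004, 0, 0, 0, -0.036, 0.175, -0.004, 0, 0, 0, -0.04, 0.191, -0.004, 0, 0, 0, -0.04, 0.191, -0.004, 0, 0, 0, -0.04, 0.191, -0.004, 0, 0, 0]

```text
time: 5.65
eef_pos: [0.6324, -0.0363, 0.0999]
orientation: [3.142, 0.0, 1.776]
force: [0.7, -1.0, -1.6]
gripper_width: 0.0153
grasp_force: 98.1
```

```bash
python3 - <<'E'
import numpy as np
a=.206;ux=np.array([-np.sin(a),np.cos(a)]);r=.142
out=[]
for th in np.linspace(.0,1.85,25)[1:]:
    f=r*(1-np.cos(th));u=r*np.sin(th)+.004
    out.append((round(th,2),*(np.r_[f*ux,u]/.3).round(3)))
for o in out: print(*o)
E
```

```text
0.08 -0.0 0.001 0.05
0.15 -0.001 0.005 0.086
0.23 -0.003 0.012 0.122
0.31 -0.005 0.022 0.157
0.39 -0.007 0.034 0.191
0.46 -0.01 0.049 0.225
0.54 -0.014 0.066 0.257
0.62 -0.018 0.085 0.287
0.69 -0.022 0.107 0.316
0.77 -0.027 0.131 0.343
0.85 -0.033 0.157 0.368
0.92 -0.039 0.184 0.391
1.0 -0.045 0.214 0.412
1.08 -0.051 0.245 0.431
1.16 -0.058 0.277 0.447
1.23 -0.065 0.31 0.46
1.31 -0.072 0.344 0.471
1.39 -0.079 0.379 0.479
1.46 -0.087 0.414 0.484
1.54 -0.094 0.45 0.486
1.62 -0.101 0.486 0.486
1.7 -0.109 0.521 0.483
1.77 -0.116 0.556 0.477
1.85 -0.124 0.591 0.468
```

Request:
arm_command:
  steps: [0, 0, 0.02, 0, 0, 0, 0, 0.001, 0.05, 0, 0, 0, -0.001, 0.005, 0.086, 0, 0, 0, -0.003, 0.012, 0.122, 0, 0, 0, -0.005, 0.022, 0.157, 0, 0, 0, -0.007, 0.034, 0.191, 0, 0, 0, -0.01, 0.049, 0.225, 0, 0, 0, -0.014, 0.066, 0.257, 0, 0, 0, -0.018, 0.085, 0.287, 0, 0, 0, -0.022, 0.107, 0.316, 0, 0, 0, -0.027, 0.131, 0.343, 0, 0, 0, -0.033, 0.157, 0.368, 0, 0, 0, -0.033, 0.157, 0.368, 0, 0, 0]

```text
time: 6.95
eef_pos: [0.6231, 0.0123, 0.212]
orientation: [3.139, 0.0, 1.777]
force: [0.9, -1.9, -3.1]
gripper_width: 0.0152
grasp_force: 98.1
```

```bash
python3 - <<'E'
from h import *
s=grab_frame("scene")
st=get_state();print(st["eef_pos"],st["orientation"],st["force"],st["moment"])
cv2.imwrite("pics/c4.png",cv2.resize(s["pixels"][120:260,195:355],None,fx=4,fy=4,interpolation=cv2.INTER_CUBIC))
E
```

```text
[0.62291181 0.01164546 0.21123059] [3.13967709e+00 2.04154258e-04 1.77684924e+00] [ 1.79640124 -1.75690713 -0.96151297] [-0.21661052 -0.08926702 -0.08007813]
```

View pics/c4.png

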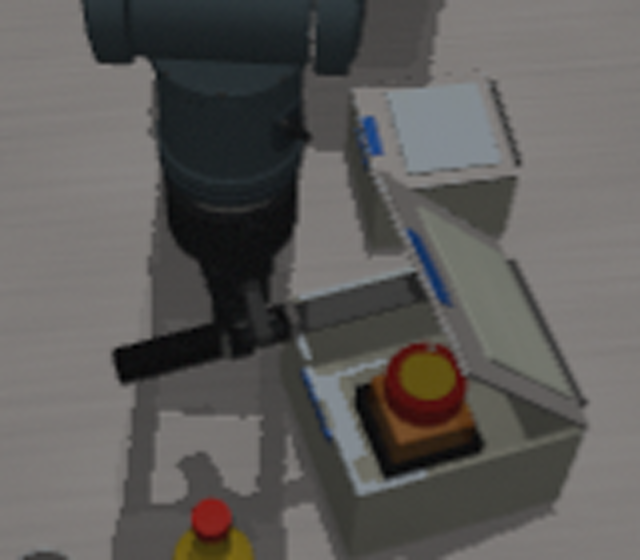

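The cover is about 50° up, resting on the blade tip (crop 425,285). The jar with the red cap is visible at (425,385). I carry on round the arc.

Request:
arm_command:
  steps: [-0.006, 0.027, 0.023, 0, 0, 0, -0.012, 0.057, 0.044, 0, 0, 0, -0.018, 0.088, 0.063, 0, 0, 0, -0.025, 0.12, 0.079, 0, 0, 0, -0.032, 0.153, 0.092, 0, 0, 0, -0.039, 0.187, 0.103, 0, 0, 0, -0.046, 0.222, 0.111, 0, 0, 0, -0.054, 0.257, 0.116, 0, 0, 0, -0.061, 0.293, 0.118, 0, 0, 0, -0.068, 0.329, 0.118, 0, 0, 0, -0.076, 0.364, 0.115, 0, 0, 0, -0.083, 0.399, 0.109, 0, 0, 0, -0.091, 0.434, 0.1, 0, 0, 0, -0.091, 0.434, 0.1, 0, 0, 0, -0.091, 0.434, 0.1, 0, 0, 0, -0.091, 0.434, 0.1, 0, 0, 0, -0.091, 0.434, 0.1, 0, 0, 0, -0.091, 0.434, 0.1, 0, 0, 0, -0.091, 0.434, 0.1, 0, 0, 0, -0.091, 0.434, 0.1, 0, 0, 0]

```text
time: 9.0
eef_pos: [0.5952, 0.1408, 0.2403]
orientation: [3.142, 0.0, 1.776]
force: [-0.6, -0.2, -1.4]
gripper_width: 0.0152
grasp_force: 98.2
```

```bash
python3 - <<'E'
from h import *
s=grab_frame("scene")
st=get_state();print(st["eef_pos"],st["orientation"],st["force"],st["moment"])
cv2.imwrite("pics/c5.png",cv2.resize(s["pixels"][120:270,195:395],None,fx=4,fy=4,interpolation=cv2.INTER_CUBIC))
E
```

```text
[0.59514323 0.14086841 0.24031668] [3.14158322e+00 1.36075164e-06 1.77582991e+00] [-0.39875908  0.04625302 -0.62243592] [0.02406942 0.03046846 0.00460795]
```

View pics/c5.png

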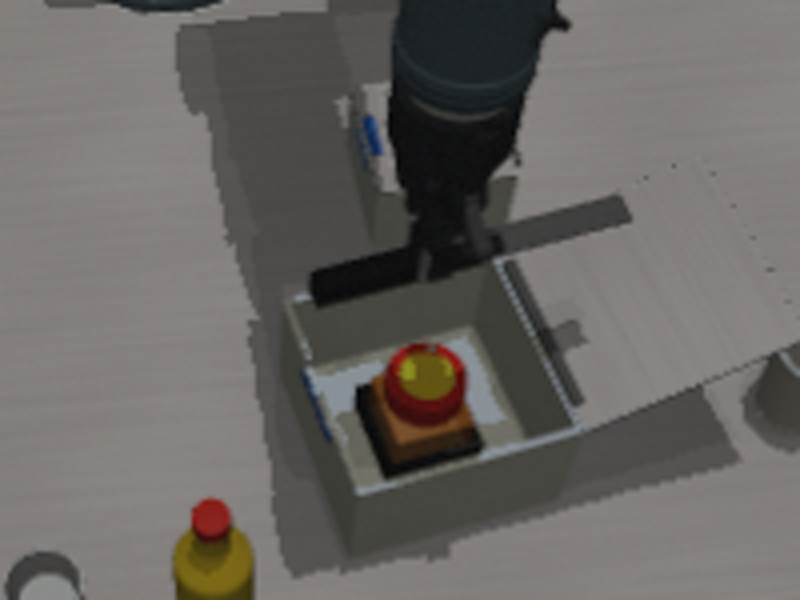

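The cover lies fully open to the right (crop 660,290), nothing else has moved and the knife is free above the caddy. I return the knife to its place.

Request:
arm_command:
  steps: [-0.01, -0.05, 0, 0, 0, 0, -0.035, -0.15, 0, 0, 0, -0.02, -0.06, -0.27, -0.01, 0, 0, -0.04, -0.085, -0.4, -0.02, 0, 0, -0.06, -0.11, -0.53, -0.04, 0, 0, -0.14, -0.14, -0.66, -0.06, 0, 0, -0.136, -0.17, -0.78, -0.08, 0, 0, -0.136, -0.195, -0.88, -0.09, 0, 0, -0.136, -0.21, -0.96, -0.1, 0, 0, -0.136, -0.217, -1, -0.1, 0, 0, -0.136, -0.217, -1, -0.1, 0, 0, -0.136, -0.217, -1, -0.1, 0, 0, -0.136]

```text
time: 10.25
eef_pos: [0.5301, -0.1586, 0.2105]
orientation: [3.141, -0.0, 1.633]
force: [-0.1, 0.2, -1.3]
gripper_width: 0.0152
grasp_force: 98.3
```

Request:
arm_command:
  steps: [-0.02, -0.05, -0.04, 0, 0, 0, -0.05, -0.14, -0.14, 0, 0, 0, -0.075, -0.23, -0.25, 0, 0, 0, -0.087, -0.287, -0.36, 0, 0, 0, -0.087, -0.287, -0.46, 0, 0, 0, -0.087, -0.287, -0.54, 0, 0, 0, -0.087, -0.287, -0.6, 0, 0, 0, -0.087, -0.287, -0.63, 0, 0, 0, -0.087, -0.287, -0.645, 0, 0, 0, -0.087, -0.287, -0.65, 0, 0, 0, -0.087, -0.287, -0.65, 0, 0, 0, -0.087, -0.287, -0.65, 0, 0, 0]

```text
time: 11.45
eef_pos: [0.5046, -0.2455, 0.0163]
orientation: [3.14, 0.001, 1.634]
force: [-1.2, -0.5, -0.8]
gripper_width: 0.0153
grasp_force: 98.3
```

Request:
arm_command:
  steps: [0, 0, -0.01, 0, 0, 0, 0, 0, -0.02, 0, 0, 0, 0, 0, -0.026, 0, 0, 0, 0, 0, -0.026, 0, 0, 0]

```text
time: 11.85
eef_pos: [0.5039, -0.2451, 0.0077]
orientation: [-3.141, -0.0, 1.634]
force: [-1.0, 1.2, 1.8]
gripper_width: 0.0152
grasp_force: 98.7
```

Request:
arm_command:
  steps: [0, 0, 0, 0, 0, 0, 0, 0, 0, 0, 0, 0, 0, 0, 0, 0, 0, 0, 0, 0, 0, 0, 0, 0]
  fingers: 0.45

```text
time: 12.25
eef_pos: [0.504, -0.2452, 0.0075]
orientation: [3.142, 0.0, 1.634]
force: [-0.5, 0.9, 0.4]
gripper_width: 0.0387
grasp_force: 0.0
```

Request:
arm_command:
  steps: [0, 0, 0.05, 0, 0, 0, 0, 0, 0.15, 0, 0, 0, 0, 0, 0.28, 0, 0, 0, 0, 0, 0.42, 0, 0, 0, 0, 0, 0.56, 0, 0, 0, 0, 0, 0.7, 0, 0, 0, 0, 0, 0.7, 0, 0, 0]

```text
time: 12.95
eef_pos: [0.5072, -0.2474, 0.2261]
orientation: [3.131, 0.009, 1.634]
force: [1.1, -0.7, -0.0]
gripper_width: 0.0386
grasp_force: 0.0
```

```bash
python3 - <<'E'
from h import *
import pickle
s=grab_frame("scene");t=grab_frame("top");pickle.dump((s,t),open("f3.pkl","wb"))
st=get_state();print(st["eef_pos"],st["orientation"],st["force"],st["gripper_width"])
a=cv2.resize(s["pixels"][180:260,260:350],None,fx=6,fy=6,interpolation=cv2.INTER_CUBIC)[:, :540]
b=s["pixels"][170:260,100:225]; b=cv2.resize(b,(250,180))
im=np.zeros((480,800,3),np.uint8); im[:480,:540]=a; im[:180,540:790]=b
c0=cv2.resize(t["pixels"][155:205,185:245],(250,208),interpolation=cv2.INTER_CUBIC); im[190:398,540:790]=c0
cv2.imwrite("pics/c6.png",im)
for n,f in(("s",s),("t",t)):
    c=cloud(f)
    h=cv2.cvtColor(f["pixels"],cv2.COLOR_BGR2HSV)
    near=(abs(c[...,0]-.59)<.06)&(abs(c[...,1]-.157)<.06)
    y=near&(h[...,1]>120)&(abs(h[...,0].astype(int)-28)<9)&(c[...,2]>.08)
    r=near&(h[...,1]>120)&((h[...,0]<8)|(h[...,0]>172))&(c[...,2]>.06)
    print(n,"yellow",y.sum(),np.median(c[y],0).round(4),cv2.minEnclosingCircle(c[y][:,:2].astype(np.float32)*1000)); 
    q=(y|r)&(c[...,2]>.083); print(" cap top",q.sum(),cv2.minEnclosingCircle(c[q][:,:2].astype(np.float32)*1000),np.median(c[q][:,2]))
    k=(c[...,2]>.006)&(c[...,2]<.035)&(abs(c[...,0]-.5)<.04)&(c[...,1]>-.36)&(c[...,1]<-.06)
    print("knife",c[k].min(0).round(3),c[k].max(0).round(3)) if k.any() else None
E
```

```text
[ 0.5045573  -0.24551323  0.21980835] [3.13861439e+00 2.65160471e-03 1.63373520e+00] [-0.18802637  0.26694586 -0.0938666 ] 0.038351342503031745
s yellow 130 [0.5915 0.1556 0.0907] ((590.4069213867188, 155.4459228515625), 20.31660270690918)
 cap top 275 ((592.7503051757812, 157.09193420410156), 31.157413482666016) 0.09018589560437826
knife [ 0.462 -0.325  0.006] [ 0.518 -0.096  0.027]
t yellow 101 [0.5923 0.1563 0.091 ] ((593.0861206054688, 155.04998779296875), 19.76487922668457)
 cap top 155 ((589.1138916015625, 154.75445556640625), 29.16868019104004) 0.09041814867941546
knife [ 0.464 -0.354  0.006] [ 0.538 -0.064  0.019]
```

View pics/c6.png

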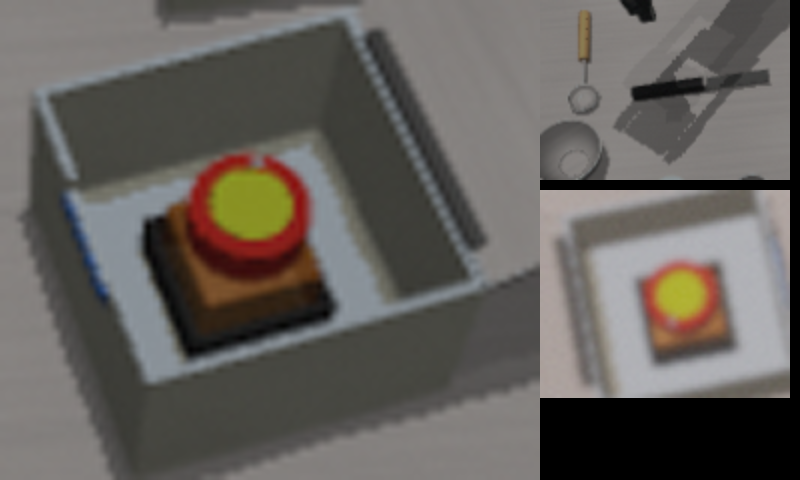

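Knife is back on the counter (inset 700,85). The cap's yellow top is centred at crop (250,203), with the white dot at (257,160). Both views put it at about (0.5915, 0.156) with the top at 0.090.

Request:
arm_command:
  steps: [0.02, 0.07, 0, 0, 0, 0, 0.045, 0.2, 0, 0, 0, 0, 0.075, 0.34, 0, 0, 0, 0, 0.105, 0.48, 0, 0, 0, 0, 0.135, 0.62, 0, 0, 0, 0, 0.165, 0.76, 0, 0, 0, 0, 0.195, 0.89, 0, 0, 0, 0, 0.218, 1, 0, 0, 0, 0]
  fingers: 1
  force: 60

```text
time: 13.85
eef_pos: [0.5682, 0.0572, 0.2157]
orientation: [-3.138, -0.001, 1.634]
force: [0.5, -0.6, -0.7]
gripper_width: 0.0855
grasp_force: 0.0
```

Request:
arm_command:
  steps: [0.025, 0.11, 0, 0, 0, 0, 0.05, 0.22, 0, 0, 0, 0, 0.073, 0.31, -0.03, 0, 0, 0, 0.073, 0.337, -0.1, 0, 0, 0, 0.073, 0.337, -0.2, 0, 0, 0, 0.073, 0.337, -0.28, 0, 0, 0, 0.073, 0.337, -0.33, 0, 0, 0, 0.073, 0.337, -0.358, 0, 0, 0, 0.073, 0.337, -0.358, 0, 0, 0, 0.073, 0.337, -0.358, 0, 0, 0]

```text
time: 14.85
eef_pos: [0.5918, 0.1559, 0.1109]
orientation: [3.14, -0.0, 1.633]
force: [1.1, 0.6, -0.4]
gripper_width: 0.0853
grasp_force: 0.0
```

Descend to TCP z about 0.062, then close.

Request:
arm_command:
  steps: [0, 0, -0.03, 0, 0, 0, 0, 0, -0.07, 0, 0, 0, 0, 0, -0.11, 0, 0, 0, 0, 0, -0.14, 0, 0, 0, 0, 0, -0.155, 0, 0, 0, 0, 0, -0.16, 0, 0, 0, 0, 0, -0.16, 0, 0, 0]

```text
time: 15.55
eef_pos: [0.5912, 0.156, 0.0619]
orientation: [-3.141, -0.0, 1.634]
force: [0.5, -0.3, -0.0]
gripper_width: 0.0856
grasp_force: 0.0
```

Request:
arm_command:
  steps: [0, 0, 0, 0, 0, 0, 0, 0, 0, 0, 0, 0, 0, 0, 0, 0, 0, 0, 0, 0, 0, 0, 0, 0, 0, 0, 0, 0, 0, 0, 0, 0, 0, 0, 0, 0]
  fingers: 0
  force: 60

```text
time: 16.15
eef_pos: [0.5923, 0.1561, 0.0632]
orientation: [3.139, -0.0, 1.634]
force: [0.4, 0.5, 5.5]
gripper_width: 0.0588
grasp_force: 65.6
```

Request:
arm_command:
  steps: [0, 0, 0, 0, 0, 0.04, 0, 0, 0, 0, 0, 0.1, 0, 0, 0, 0, 0, 0.17, 0, 0, 0, 0, 0, 0.24, 0, 0, 0, 0, 0, 0.31, 0, 0, 0, 0, 0, 0.38, 0, 0, 0, 0, 0, 0.45, 0, 0, 0, 0, 0, 0.52, 0, 0, 0, 0, 0, 0.59, 0, 0, 0, 0, 0, 0.66, 0, 0, 0, 0, 0, 0.73, 0, 0, 0, 0, 0, 0.79, 0, 0, 0, 0, 0, 0.81, 0, 0, 0, 0, 0, 0.81]

```text
time: 17.55
eef_pos: [0.5921, 0.1561, 0.0633]
orientation: [3.14, 0.002, 2.482]
force: [0.5, -0.4, 7.6]
gripper_width: 0.0591
grasp_force: 65.8
```

```bash
python3 -c "
from h import *
st=get_state();print(st['eef_pos'],st['orientation'],st['force'],st['moment'],st['gripper_width'],st['q'])"
```

```text
[0.59213922 0.15606397 0.06331796] [3.14018317e+00 1.51473208e-03 2.48237223e+00] [ 0.5311189  -0.38261096  7.62939678] [ 0.05967933 -0.01919029  0.00207851] 0.05909969279211669 [ 6.40935058e-02  4.54291446e-01  1.62442014e+00  6.18891969e-05
  1.06081270e+00 -8.47513618e-01]
```

Request:
arm_command:
  steps: [0, 0, 0, 0, 0, 0.05, 0, 0, 0, 0, 0, 0.1, 0, 0, 0, 0, 0, 0.15, 0, 0, 0, 0, 0, 0.19, 0, 0, 0, 0, 0, 0.19]

```text
time: 18.05
eef_pos: [0.5925, 0.1561, 0.0639]
orientation: [3.14, 0.003, 2.682]
force: [-0.6, -0.5, 9.4]
gripper_width: 0.0587
grasp_force: 66.1
```

Request:
arm_command:
  steps: [0, 0, 0, 0, 0, 0.04, 0, 0, 0, 0, 0, 0.08, 0, 0, 0, 0, 0, 0.12, 0, 0, 0, 0, 0, 0.12]

```text
time: 18.45
eef_pos: [0.5927, 0.1562, 0.064]
orientation: [3.14, 0.003, 2.808]
force: [-0.7, 0.2, 10.1]
gripper_width: 0.0592
grasp_force: 66.1
```

Request:
arm_command:
  steps: [0, 0, 0, 0, 0, 0.04, 0, 0, 0, 0, 0, 0.08, 0, 0, 0, 0, 0, 0.12, 0, 0, 0, 0, 0, 0.12]

```text
time: 18.85
eef_pos: [0.5928, 0.1562, 0.064]
orientation: [3.141, 0.003, 2.933]
force: [0.2, -1.0, 10.2]
gripper_width: 0.0591
grasp_force: 66.1
```

```bash
python3 - <<'E'
from h import *
s=grab_frame("scene")
st=get_state();print(st['eef_pos'],st['orientation'],st['force'],st['moment'],st['gripper_width'],st['q'])
cv2.imwrite("pics/c7.png",cv2.resize(s["pixels"][180:260,260:350],None,fx=6,fy=6,interpolation=cv2.INTER_CUBIC))
E
```

```text
[0.59278561 0.15618088 0.06402779] [3.14055429 0.00334455 2.93249994] [ 0.1887604  -0.25096087  9.51319255] [0.06248939 0.01572238 0.02232702] 0.05867240565156877 [ 6.41957704e-02  4.53640799e-01  1.62364129e+00  1.11297939e-04
  1.06080989e+00 -1.29756374e+00]
```

View pics/c7.png

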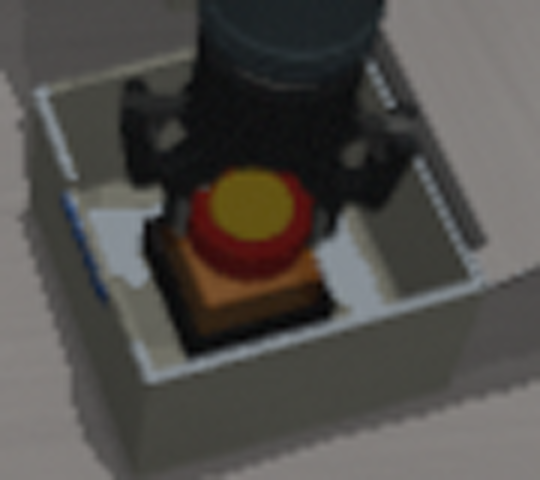

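```bash
python3 - <<'E'
from h import *
import pickle
s0,_=pickle.load(open("f3.pkl","rb")); s=grab_frame("scene")
C=np.array([.5915,.156])
for n,f in(("before",s0),("now",s)):
    best=[]
    for d in range(0,360,6):
        X=[C[0]+.025*np.cos(np.radians(d)),C[1]+.025*np.sin(np.radians(d)),.09 if n=="before" else .0915]
        p=cv2.projectPoints(np.array([X]),cv2.Rodrigues(f["R"])[0],f["t"],f["intrinsics"],np.array(f["dist"],float))[0].ravel()
        v=cv2.getRectSubPix(f["pixels"],(1,1),(float(p[0]),float(p[1])))[0,0]; best.append((d,*v.tolist()))
    b=sorted(best,key=lambda r:-min(r[1],r[2]))[:6]; print(n,b)
E
```

```text
before [(162, 98, 102, 126), (168, 86, 93, 123), (156, 69, 74, 133), (174, 51, 61, 131), (150, 35, 49, 137), (102, 30, 33, 138)]
now [(240, 35, 39, 50), (246, 34, 38, 68), (234, 27, 28, 31), (228, 19, 20, 23), (138, 18, 20, 30), (156, 18, 20, 21)]
```

The dot moved from about 163° to about 240°, so the cap turned with the tool by about 1.3 rad, and the seal's upward push shows on the wrist. The lugs are free. I lift straight up, first 9 mm, then the rest.

Request:
arm_command:
  steps: [0, 0, 0.005, 0, 0, 0, 0, 0, 0.01, 0, 0, 0, 0, 0, 0.02, 0, 0, 0, 0, 0, 0.03, 0, 0, 0, 0, 0, 0.03, 0, 0, 0, 0, 0, 0.03, 0, 0, 0]

```text
time: 19.55
eef_pos: [0.5909, 0.156, 0.0708]
orientation: [-3.141, -0.001, 2.932]
force: [-0.3, -0.8, -0.2]
gripper_width: 0.0588
grasp_force: 65.1
```

Request:
arm_command:
  steps: [0, 0, 0.01, 0, 0, 0, 0, 0, 0.03, 0, 0, 0, 0, 0, 0.05, 0, 0, 0, 0, 0, 0.07, 0, 0, 0, 0, 0, 0.09, 0, 0, 0, 0, 0, 0.11, 0, 0, 0, 0, 0, 0.12, 0, 0, 0, 0, 0, 0.12, 0, 0, 0, 0, 0, 0.12, 0, 0, 0, 0, 0, 0.12, 0, 0, 0]

```text
time: 20.55
eef_pos: [0.5909, 0.156, 0.1067]
orientation: [-3.141, -0.001, 2.932]
force: [-1.0, -0.3, -0.7]
gripper_width: 0.0587
grasp_force: 65.1
```

```bash
python3 - <<'E'
from h import *
s=grab_frame("scene")
st=get_state();print(st['eef_pos'],st['orientation'],st['force'],st['gripper_width'],st['grasp_force'])
a=cv2.resize(s["pixels"][175:255,260:350],None,fx=6,fy=6,interpolation=cv2.INTER_CUBIC)
b=cv2.resize(s["pixels"],(260,195),interpolation=cv2.INTER_AREA)
im=np.zeros((480,800,3),np.uint8); im[:,:540]=np.clip(a.astype(int)*2,0,255); im[:195,540:]=b
cv2.imwrite("pics/c8.png",im)
c=cloud(s);h=cv2.cvtColor(s["pixels"],cv2.COLOR_BGR2HSV)
near=(abs(c[...,0]-.59)<.06)&(abs(c[...,1]-.157)<.06)
y=near&(h[...,1]>120)&(abs(h[...,0].astype(int)-28)<9)&(c[...,2]>.11)
P=c[y];print(len(P),np.median(P,0),"tilt",np.linalg.lstsq(np.c_[P[:,:2],np.ones(len(P))],P[:,2],rcond=None)[0] if len(P)>3 else 0)
E
```

```text
[0.59092224 0.15600727 0.10668042] [-3.14139041e+00 -7.07869336e-04  2.93215262e+00] [ 0.50286659 -0.51472061 -0.49768511] 0.058763366231293926 65.06538104906213
121 [0.59013646 0.15562445 0.13450607] tilt [ 0.06008386 -0.08378555  0.11246724]
```

View pics/c8.png

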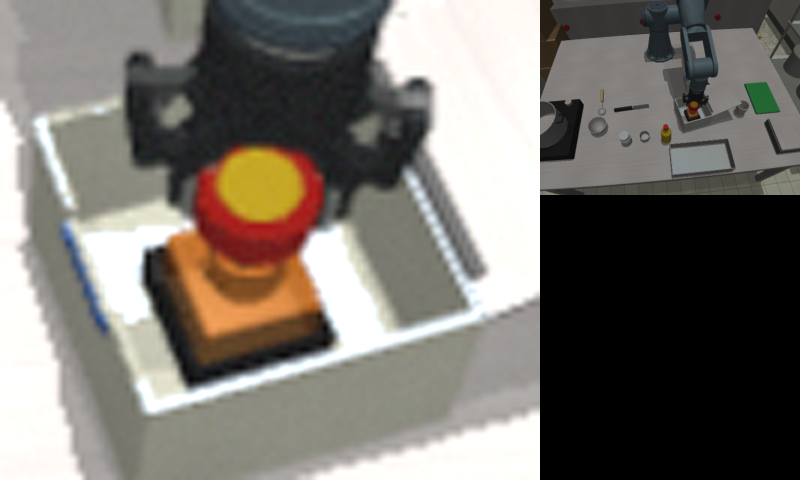

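Cap is lifted (crop 260,195), the jar's neck is bare and the jar stands in its pocket. I check that the cap is level against the shut-cap baseline.

```bash
python3 - <<'E'
from h import *
import pickle
s0,_=pickle.load(open("f3.pkl","rb"))
fr=[s0]+[grab_frame("scene") for _ in range(6)]
for f in fr:
    c=cloud(f);h=cv2.cvtColor(f["pixels"],cv2.COLOR_BGR2HSV)
    y=(abs(c[...,0]-.59)<.06)&(abs(c[...,1]-.157)<.06)&(h[...,1]>120)&(abs(h[...,0].astype(int)-28)<9)&(c[...,2]>.08)
    y=cv2.erode(y.astype(np.uint8),np.ones((3,3)))>0
    P=c[y]; r=np.linalg.lstsq(np.c_[P[:,:2]-P[:,:2].mean(0),np.ones(len(P))],P[:,2],rcond=None); print(len(P),r[0].round(4),(r[1]/len(P))**.5)
E
```

```text
82 [ 0.0299 -0.0215  0.0909] [0.00160539]
68 [ 0.0007 -0.0365  0.1347] [0.00149358]
75 [ 0.0044 -0.0212  0.1346] [0.00174053]
75 [0.0338 0.0299 0.1344] [0.00161126]
76 [0.0517 0.0286 0.1341] [0.00163372]
77 [-0.0073 -0.0099  0.1345] [0.00142152]
68 [ 0.0418 -0.007   0.135 ] [0.00156661]
```

The cap is level within noise, and its rim is about 22 mm above the mouth.

```bash
python3 -c "
from station import hand_in
print(hand_in())"
```

```text
the job is handed in; nothing more can be done
None
```

I handed the job in at about 21 s on the robot's clock. The cover was levered fully open with the blade and the knife laid back in its place; the cap was unscrewed about 1.3 rad, then lifted, and is held level about 2 cm above the mouth, with the jar standing in its pocket.

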